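# Move a hanging pot over the rail stops to its drip station

### The job

Take the leading pot carrier on the storage rail, the one nearest the rail's open end, slide it out from under the hold-down bar to the end stop, lift it over the stops and hang it on the drip rail next to it. Slide it gently along until you feel the drip station's clip, lift it over the lip and let its wheel settle down into the clip's pocket so that the pot hangs freely under the dripper; then let go. Do not ram the rails or stops, tip the pot, or disturb the second carrier or the brush and tape on the bench.

Things in the scene. Friction and masses are not known exactly. Their poses are not given: they have to be found in the camera images.
- carrier: Pot carrier to move, 0.3 kg. Origin: centre of its grey grooved wheel (fixed, glides on the rail): hub radius 7 mm between flanges of radius 18 mm, 12 mm apart; straddles the 8 mm rail. Hub centre is 7 mm above the edge it rests on. x across the rail away from robot, y along rail, z up. Strap passes the rail's front, foot under the rail at z=-70 mm: rises at most 38 mm round the rail.
- carrier_grip (a point): Middle of the carrier's grip, a black upright block 20 (x) x 22 (y) x 39 (z) mm standing on a ledge in front of the rail; at (-33, 0, +32.5) mm from the wheel centre. Free from 20 mm below to 20 mm above this point. Grasp from above, best closing along y (the rail).
- carrier_rim (a point): Middle of the rim of the terracotta pot (68 mm across, 60 mm high) that the carrier holds in a wire hoop; 97 mm below the wheel centre. Wire bow and hoop reach 42 mm along the rail to either side. Feel contacts at a few newtons and keep every push on rails, stops and clip below 25 N.
- carrier_2: Second carrier in the queue, same make with a black pot, 100 to 160 mm farther from the open end. Leave it. Origin: its wheel centre. Beware: a fixed green lever press stands behind the storage rail's left part (foot near x 0.72, y 0.21 m), its handle reaching forward to x 0.50 at 0.38 to 0.53 m height.
- storage_rail: Fixed stand, steel bar on edge 8 mm thick, 25 mm high, top edge 185 mm above the origin. Origin: on the bench under the outer face of the open end; bar runs along +y from 0 to 300 mm, x across it away from the robot, z up. Each end is turned up into a stop. Posts 70 mm behind the bar.
- storage_stop (a point): Top of the end stop at the storage rail's open end (rail y = 3 mm): 6 mm thick along y, 8 mm wide (passes between the wheel's flanges), 18 mm above the rail's top edge. The wheel meets it with its centre 10 mm further along +y, at rail y = 13 mm.
- bar_end (a point): End of the round hold-down bar (radius 4 mm) over the rear flanges; it covers the storage rail from rail y = 59 to 300 mm and lets wheels rise only 6 mm. A wheel can be lifted out only with its centre below rail y = 41 mm, between bar and stop.
- drip_rail: The next stand: same bar, height and stops, no hold-down bar; black water pipe behind. Origin: on the bench under the outer face of the near end; bar runs along -y from 0 to -260 mm. May be turned and offset to the storage rail. A grey drip station is clamped on it, its middle anywhere from y = -100 to -180 mm: NOT measured, find it by feel or eye.
- drip_stop (a point): Top of the stop at the drip rail's near end, same form as the other stop. Station clip on the bar's top edge: two upright lips 6 mm thick, 14 mm high over the top edge, 8 mm wide, round tops; between them a pocket 20 mm long, floor 5 mm over the top edge. A wheel slid along -y meets the first lip with its centre 23 mm before the pocket's middle.
- drip_far_stop (a point): Top of the stop at the drip rail's far end (rail y = -257 mm). The station's dripper hangs at rail x = +29 mm, tip 49 mm below the bar's top edge: near the station raise the wheel at most 25 mm off the bar. Seated in the pocket, the wheel centre is 12 mm above the top edge, play 3 mm along y.
- brush: Loose wooden scrubbing brush lying on the bench in front of the rails, 62 x 152 mm, 46 mm high; leave it. Origin: centre of its underside.
- tape: Loose roll of grey tape on the bench behind the rails, 100 mm across, 48 mm high; leave it. Origin: centre of its underside.

How it is judged:
By the outcome, as a careful person would: the job done as asked, in the order asked, and still so for the second after the job is handed in, with the robot touching nothing.
It also fails if it takes over 64 s, if anything falls off the work surface, if the arm or the gripper's body presses on something with over 40 N, if the wrist force passes 120 N, or if a joint passes its speed limit or range.

### The arm

A 7-joint arm with a two-finger parallel gripper is mounted at the origin on a cart in front of the work surface, level with it; the furniture and walls round the work are solid. World frame = base frame: x ahead of the robot, y to its left, z up, the work surface at z = 0. Lengths are in m, angles in rad, forces in N, time in s.
With the tool pointing down it reaches from about 0.425 to 0.95 m from the base axis. Payload 4.7 kg.
Tool frame: the origin (TCP) lies on the centre line of the jaws, within the pads' length; the fingertips stand 19 mm ahead of it and the grasp point (between the pads) is the TCP; z points along the fingers, y is the direction in which the jaws open and shut (so a half turn about z gives the same grasp; the last joint's range is limited). The gripper opens to 85 mm and grips with 20 to 120 N. Pads are 22 mm wide; open, the fingers measure 114 mm over their backs; the gripper's body (76 mm by 85 mm) begins 54 mm behind the grasp point. The pads swing forward as they close: fully open they stand 13 mm farther back than shut.
Start: joints at [1.134, 0.469, -0.049, 1.532, 0.024, 1.141, -0.082], TCP at [0.268, -0.62, 0.225] pointing down, gripper open.
Joint ranges: [-2.59, 2.59], [-0.33, 1.99], [-1.39, 1.29], [0.1, 2.45], [-1.04, 4.18], [0.21, 1.99], [-2.66, 2.66]. Speed limits (rad/s): [2.57, 2.57, 3.14, 3.14, 3.14, 3.14, 3.14].

### API

Orientations are given as a unit quaternion [x, y, z, w].
In Python, from plant import manip gives the robot as it stands. The module is installed in compiled form; this text tells all that it offers.
- The arm moves only by the shell command python3 -m pendant 'ROWS' [FORCE]. ROWS is a JSON object of lists of equal length, an entry for each row: "delta_pos": the shift along the world's x, y, z in units of 40 mm (1.0 is 40 mm), a list of three; "yaw": the turn about the world's z in units of 6 degrees (1.0 is 6 degrees); "hand": the opening, from -1 (shut) to 1 (fully open). In form: {"delta_pos": [[dx, dy, dz], ...], "yaw": [yaw, ...], "hand": [hand, ...]}. A call has 1 to 10 rows; each row is the pose to reach, as a shift and turn from the pose commanded when the call began; what a row does not reach only later rows make up. A row lasts 1/10 s, in which the tool goes at most 50 mm and 8.59 degrees, less where a joint would pass 70% of its speed; a pose out of reach is approached as far as the arm can. A call with a gripper value outside its range is refused whole. The fingers move at their own pace and stop on an object; FORCE is the grip in N (left out, the last holds). Time passes only in rows, so rows that repeat a pose let the fingers close. It gives the time, the measured TCP pose, the force and the opening at its end, in the units of the state.
- manip.get_state(): the state, without advancing time (a new reading comes with each control period).
- manip.snapshot(name): name is "scene" or "top" or "wrist"; returns a dict with "image" (480x640x3 uint8, red, green, blue), "intrinsics" (3x3 intrinsics, pixels), "position" and "rotation" of the camera in the world; the wrist camera has in their place "hand_eye" (4x4, takes a point from camera to tool coordinates, whose origin is the TCP and whose axes are the flange's). Camera axes: x right, y down, z forward; pixel columns grow to the right and rows downward; lengths in m; the calibration is good to about 2 mm. A picture is of the moment at which its call begins: read the wrist's pose just before it. There is no depth.
- manip.job_done(): hands the job in, once; it reports no verdict.
The state is a dict: "time": time; "joint_pos": joint angles; "dq": joint speeds; "joint_torque": joint torques, N m; "ee_pos": TCP position; "orientation": TCP orientation; "contact_force": force on the tool from outside, world axes, zero at the start; "moment": the same for the moment, N m; "width": finger opening in m.
Only numpy, scipy, OpenCV 4.12 (cv2) and the standard library are available. Lean on these libraries where they do the work, as an engineer would, in place of code of your own. Each camera call takes 0.05 s, during which the arm holds its last target. There are 200 camera calls.

## Working session

There is one attempt and no reset: what is moved stays moved. The work goes in short steps, Python scripts to look and compute and a shell command to move; the robot and the scene stay as the last step left them, time stands still between calls to the robot, and variables do not carry over. Pictures are saved under pics/ and viewed, about 8 in all and at most 12, crops included, and the job is handed in when it is done.

```bash
mkdir -p pics; python3 - <<'E'
from plant import manip
import cv2,json,numpy as np
print(manip.get_state())
for n in("scene","top"):
    s=manip.snapshot(n); cv2.imwrite(f"pics/{n}0.png",s["image"][:,:,::-1])
    np.savez(f"pics/{n}0.npz",**s)
    print(n,s["intrinsics"],s["position"],s["rotation"])
E
```

```text
{'time': 0.0, 'joint_pos': array([ 1.13413779,  0.46943588, -0.04862904,  1.5336986 ,  0.02409954,
        1.14103025, -0.08230359]), 'dq': array([ 5.95472155e-04, -2.08559299e-04, -4.56278258e-05, -1.24599083e-03,
       -1.44320748e-03, -1.22228026e-03, -4.69915338e-04]), 'joint_torque': array([-6.95702823e-06, -5.10313940e+01, -4.70426143e-02, -2.37708896e+01,
        1.06326860e-02,  7.40699790e-03,  3.84836856e-07]), 'ee_pos': array([ 0.26745819, -0.61908507,  0.22356333]), 'orientation': array([ 9.79282121e-01,  2.02498250e-01, -2.29929462e-04, -9.66182886e-04]), 'contact_force': array([-0.70816502,  0.34083072, -0.3399518 ]), 'moment': array([-0.01071795,  0.00465426, -0.0324384 ]), 'width': 0.08570630445626963}
scene [[612.57299299   0.         321.32185443]
 [  0.         612.57299299 235.20399875]
 [  0.           0.           1.        ]] [-0.14847144  0.45793434  1.27004951] [-0.40403655  0.85092392 -0.3000746   0.15045994]
top [[438.22528952   0.         315.93593118]
 [  0.         438.22528952 233.50721813]
 [  0.           0.           1.        ]] [ 0.49540378 -0.11807553  1.05307074] [-0.70612046  0.7064595  -0.03462706  0.03331422]
```

View pics/scene0.png

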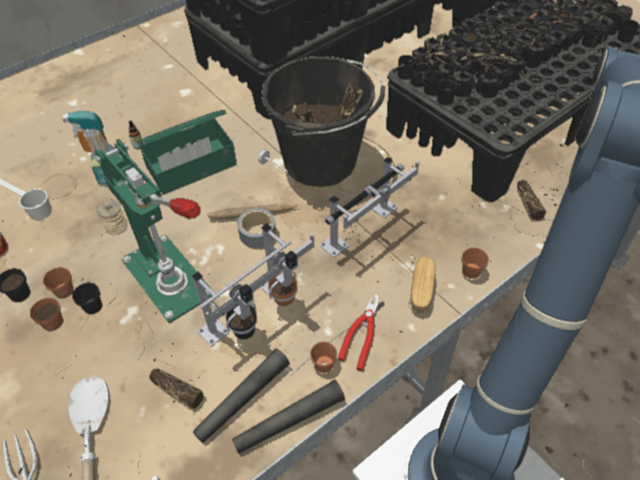

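View pics/top0.png

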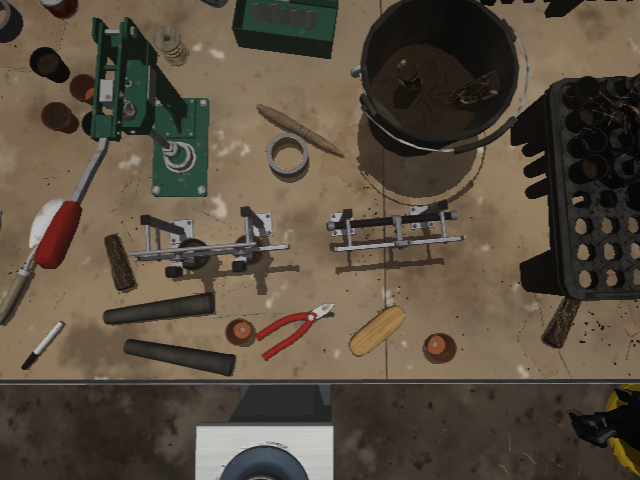

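The top view shows the storage rail from about (130,256) to (288,246), with the leading grip near (240,266). The drip rail runs from about (332,248) to (465,237), with the station near (400,235). I'll zoom in to get more exact positions.

```bash
cat > h.py <<'E'
import numpy as np
from scipy.spatial.transform import Rotation as R
def ray(n,u,v,z):
    s=np.load(f"pics/{n}.npz"); K=s["intrinsics"]
    d=R.from_quat(s["rotation"]).as_matrix()@np.linalg.inv(K)@[u,v,1]
    p=s["position"]; return p+d*(z-p[2])/d[2]
E
python3 - <<'E'
import cv2,numpy as np
a=cv2.imread("pics/top0.png")
b=cv2.resize(a[200:285,125:301],None,fx=4.5,fy=4.5,interpolation=cv2.INTER_CUBIC)[:, :790]
c=cv2.resize(a[200:260,320:476],None,fx=4.5,fy=4.5,interpolation=cv2.INTER_CUBIC)[:200]
c=cv2.copyMakeBorder(c,0,0,0,790-c.shape[1],cv2.BORDER_CONSTANT)
cv2.imwrite("pics/crop1.png",np.vstack([b,c])[:600])
print(b.shape,c.shape)
from h import ray
for n,u,v in(("stor open",288,246),("stor far",130,256),("drip near",332,248),("drip far",465,237)): print(n,ray("top0",u,v,.203))
E
```

```text
(382, 790, 3) (200, 790, 3)
stor open [ 0.55299757 -0.06537899  0.203     ]
stor far [0.53371997 0.24063455 0.203     ]
drip near [ 0.54906681 -0.15087122  0.203     ]
drip far [ 0.57041423 -0.41013048  0.203     ]
```

View pics/crop1.png

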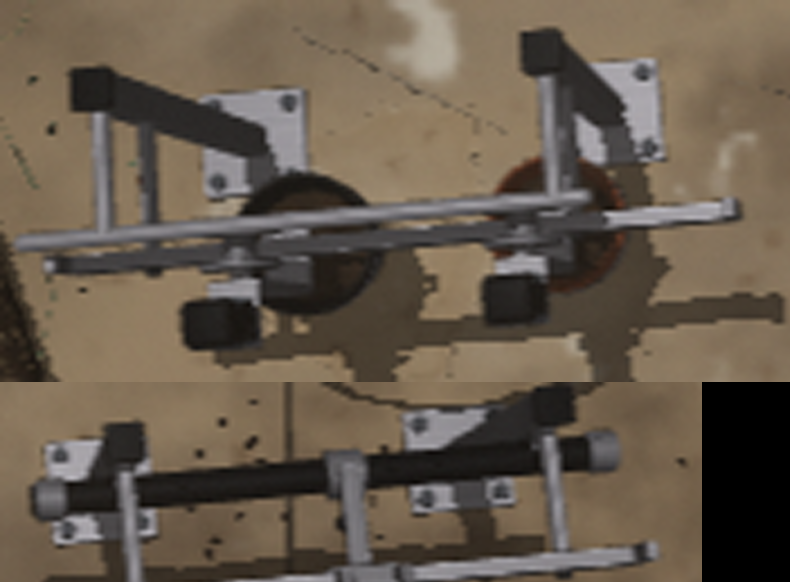

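```bash
python3 - <<'E'
from plant import manip
import cv2,numpy as np
from h import ray
a=cv2.imread("pics/top0.png")
cv2.imwrite("pics/crop2.png",cv2.resize(a[220:260,322:476],None,fx=5,fy=5,interpolation=cv2.INTER_CUBIC))
so=ray("top0",287.7,246.2,.203); sf=ray("top0",136.1,259.1,.203); g=ray("top0",238.3,266,.244)
st=ray("top0",401,243,.19); df=ray("top0",463.3,237.3,.203)
print(so,sf,np.linalg.norm(so-sf)," grip",g,"station",st,"drfar",df)
d=(sf-so)/np.linalg.norm(sf-so); n=np.array([d[1],-d[0],0]); print(np.degrees(np.arctan2(-d[0],d[1])))
print("grip in rail", (g-so)@d+.003,(g-so)@n)
print(manip.snapshot("wrist")["hand_eye"])
E
```

```text
[ 0.55260847 -0.06479828  0.203     ] [0.52771302 0.22859067 0.203     ] 0.29444330252940926  grip [0.51336999 0.02336415 0.244     ] station [ 0.55971597 -0.28771031  0.19      ] drfar [ 0.56982881 -0.40679666  0.203     ]
4.850200417266863
grip in rail 0.09416438281975656 -0.031643762575209025
[[ 7.84950114e-04 -9.54427562e-01 -2.98441639e-01  7.62894380e-02]
 [ 9.99999661e-01  6.75170698e-04  4.70940735e-04 -4.08293590e-04]
 [-2.47979768e-04 -2.98441908e-01  9.54427769e-01 -1.48720468e-01]
 [ 0.00000000e+00  0.00000000e+00  0.00000000e+00  1.00000000e+00]]
```

View pics/crop2.png

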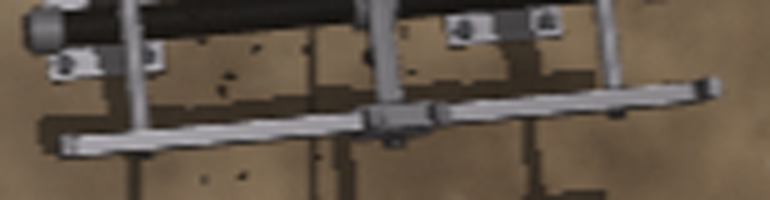

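The lip-to-lip and storage stop-to-stop lengths agree with the given sizes. I'll move above the grip and turn the jaws along the rail.

```bash
python3 -m pendant '{"delta_pos":[[0.4,1,0.5],[0.8,2,1],[1.2,3,1.5],[1.6,4,2],[2,5,2.5],[2.4,6,3],[2.8,7,3.4],[3.2,8,3.4],[3.6,9,3.4],[4,10,3.4]],"yaw":[-0.3,-0.6,-0.9,-1.2,-1.5,-1.8,-2.1,-2.4,-2.7,-3.1],"hand":[0.3,0.3,0.3,0.3,0.3,0.3,0.3,0.3,0.3,0.3]}' 60
python3 -m pendant '{"delta_pos":[[0.3,0.9,0],[0.6,1.8,0],[0.9,2.7,0],[1.2,3.6,0],[1.6,4.5,0],[2,5.3,0],[2.1,6,0],[2.1,6,0],[2.1,6,0],[2.1,6,0]],"yaw":[0,0,0,0,0,0,0,0,0,0],"hand":[0.3,0.3,0.3,0.3,0.3,0.3,0.3,0.3,0.3,0.3]}'
python3 - <<'E'
from plant import manip
import cv2,numpy as np
from h import ray
s=manip.get_state(); print(s["ee_pos"],s["orientation"],s["contact_force"],s["moment"])
w=manip.snapshot("wrist"); np.savez("pics/w1.npz",ee=s["ee_pos"],q=s["orientation"],**w)
cv2.imwrite("pics/w1.png",w["image"][:,:,::-1])
dn=ray("top0",336.4,249,.203);df=ray("top0",463.6,237.6,.203);st=ray("top0",403.2,242.8,.199)
d=(dn-df);L=np.linalg.norm(d);d/=L
print("drip near",dn,"far",df,L,np.degrees(np.arctan2(-d[0],d[1])),"station",st,(st-dn)@d-.003)
E
```

```text
time: 1.15
ee_pos: [0.4279, -0.2178, 0.3607]
orientation: [0.999, 0.041, 0.0, 0.0]
contact_force: [0.9, 0.1, -0.4]
width: 0.0557
time: 2.15
ee_pos: [0.5116, 0.0189, 0.3604]
orientation: [0.999, 0.041, -0.0, 0.0]
contact_force: [-1.1, -0.6, 0.4]
width: 0.0552
[0.51156744 0.0189058  0.36041495] [ 9.99177667e-01  4.05433021e-02 -2.36405473e-04  4.18098670e-04] [-1.09062246 -0.61740821  0.39823978] [-0.05544912  0.08112362  0.00287133]
drip near [ 0.54711779 -0.15941019  0.203     ] far [ 0.56924188 -0.40736222  0.203     ] 0.24893710654255535 5.098843380997815 station [ 0.5594354  -0.29025077  0.199     ] -0.1344175408741366
```

View pics/w1.png

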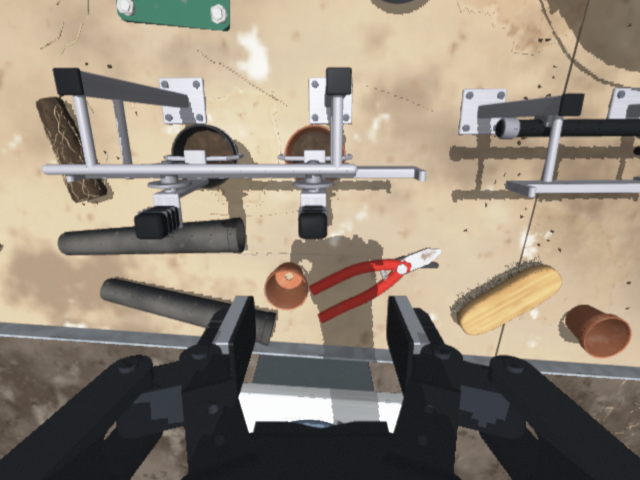

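The wrist view shows the leading grip's top at about (313,224), the storage stop at (421,174), the drip near stop at about (517,188) and the bar end at (353,171). I'll turn these into positions.

```bash
cat >> h.py <<'E'
def wray(n,u,v,z):
    s=np.load(f"pics/{n}.npz"); H=s["hand_eye"]; Rt=R.from_quat(s["q"]).as_matrix()
    o=s["ee"]+Rt@H[:3,3]; d=Rt@H[:3,:3]@np.linalg.inv(s["intrinsics"])@[u,v,1]
    return o+d*(z-o[2])/d[2]
E
python3 - <<'E'
import cv2,numpy as np
from h import *
a=cv2.imread("pics/w1.png"); g=a[190:250,285:345].max(2)
m=(g<60).astype(np.uint8); n,l,st,c=cv2.connectedComponentsWithStats(m); print(st,c)
for k,u,v,z in(("grip",313,225,.244),("gripL",300,225,.244),("gripR",326,225,.244),("sstop",421,174,.203),("dstop",517,188,.203),("bar end",355,171,.2)): print(k,wray("w1",u,v,z))
b=a[120:250,270:560]; cv2.imwrite("pics/w1c.png",cv2.resize(b,None,fx=2.75,fy=2.75,interpolation=cv2.INTER_CUBIC))
E
```

```text
[[   0    0   60   60 2852]
 [  14   17   28   32  748]] [[30.0045582  28.54943899]
 [27.57620321 33.12433155]]
grip [0.51601925 0.02517624 0.244     ]
gripL [0.51522858 0.03483255 0.244     ]
gripR [0.51680997 0.01551942 0.244     ]
sstop [ 0.55566445 -0.0604252   0.203     ]
dstop [ 0.55073368 -0.14221962  0.203     ]
bar end [ 0.55331762 -0.00616727  0.2       ]
```

View pics/w1c.png

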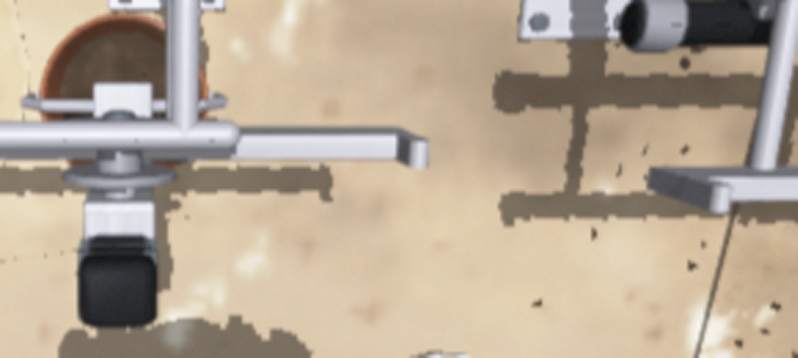

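```bash
python3 - <<'E'
from h import *
for k,u,v,z in(("grip",312.9,225.1,.244),("sstop",422.7,174.5,.203),("dstop",532.5,190.5,.203)): print(k,wray("w1",u,v,z))
E
```

```text
grip [0.51593627 0.02524469 0.244     ]
sstop [ 0.55537365 -0.06189128  0.203     ]
dstop [ 0.5497288  -0.15565535  0.203     ]
```

```bash
python3 -m pendant '{"delta_pos":[[0.08,0.11,-0.7],[0.08,0.11,-1.4],[0.08,0.11,-2.1],[0.08,0.11,-2.7],[0.08,0.11,-3.1],[0.08,0.11,-3.27],[0.08,0.11,-3.27],[0.08,0.11,-3.27]],"yaw":[0,0,0,0,0,0,0,0],"hand":[0.3,0.3,0.3,0.3,0.3,0.3,0.3,0.3]}' 60
python3 -m pendant '{"delta_pos":[[0,0,0],[0,0,0],[0,0,0],[0,0,0],[0,0,0],[0,0,0],[0,0,0],[0,0,0]],"yaw":[0,0,0,0,0,0,0,0],"hand":[0,-0.2,-0.3,-0.4,-0.5,-0.6,-0.7,-0.7]}' 60
```

```text
time: 3.0
ee_pos: [0.5155, 0.0243, 0.2307]
orientation: [0.999, 0.041, 0.001, 0.0]
contact_force: [-0.8, 0.4, 0.4]
width: 0.0554
time: 3.8
ee_pos: [0.5149, 0.0251, 0.2302]
orientation: [0.999, 0.042, 0.0, -0.0]
contact_force: [-2.3, 0.6, 4.4]
width: 0.0199
```

```bash
python3 -m pendant '{"delta_pos":[[0.01,-0.1,0],[0.025,-0.3,0],[0.043,-0.5,0],[0.06,-0.7,0],[0.077,-0.9,0],[0.094,-1.1,0],[0.11,-1.3,0],[0.128,-1.5,0],[0.14,-1.65,0],[0.145,-1.7,0]],"yaw":[0,0,0,0,0,0,0,0,0,0],"hand":[-0.7,-0.7,-0.7,-0.7,-0.7,-0.7,-0.7,-0.7,-0.7,-0.7]}'
python3 -m pendant '{"delta_pos":[[0.003,-0.03,0],[0.005,-0.06,0],[0.008,-0.09,0],[0.01,-0.12,0],[0.012,-0.14,0],[0.012,-0.14,0]],"yaw":[0,0,0,0,0,0],"hand":[-0.7,-0.7,-0.7,-0.7,-0.7,-0.7]}'
```

```text
time: 4.8
ee_pos: [0.5208, -0.0443, 0.2298]
orientation: [0.999, 0.041, -0.0, 0.0]
contact_force: [-0.6, 4.2, 4.1]
width: 0.0197
time: 5.4
ee_pos: [0.5213, -0.049, 0.2299]
orientation: [0.999, 0.042, 0.0, 0.0]
contact_force: [-0.6, 4.7, 4.0]
width: 0.0201
```

```bash
python3 -m pendant '{"delta_pos":[[0.003,-0.03,0],[0.005,-0.06,0],[0.008,-0.09,0],[0.01,-0.12,0],[0.01,-0.12,0]],"yaw":[0,0,0,0,0],"hand":[-0.7,-0.7,-0.7,-0.7,-0.7]}'
python3 -m pendant '{"delta_pos":[[0.002,-0.025,0],[0.004,-0.05,0],[0.004,-0.05,0]],"yaw":[0,0,0],"hand":[-0.7,-0.7,-0.7]}'
python3 -m pendant '{"delta_pos":[[0.002,-0.025,0],[0.004,-0.05,0],[0.004,-0.05,0]],"yaw":[0,0,0],"hand":[-0.7,-0.7,-0.7]}'
```

```text
time: 5.9
ee_pos: [0.5217, -0.0541, 0.2298]
orientation: [0.999, 0.041, 0.0, 0.0]
contact_force: [-0.1, 3.3, 3.5]
width: 0.0201
time: 6.2
ee_pos: [0.5218, -0.0559, 0.2298]
orientation: [0.999, 0.041, 0.0, 0.0]
contact_force: [-0.2, 3.9, 3.4]
width: 0.0199
time: 6.5
ee_pos: [0.5219, -0.0568, 0.2298]
orientation: [0.999, 0.042, -0.0, -0.001]
contact_force: [-0.9, 6.8, 4.4]
width: 0.0197
```

```bash
python3 -m pendant '{"delta_pos":[[0.002,-0.025,0],[0.004,-0.05,0],[0.004,-0.05,0]],"yaw":[0,0,0],"hand":[-0.7,-0.7,-0.7]}'

```

```text
time: 6.8
ee_pos: [0.5219, -0.0573, 0.2299]
orientation: [0.999, 0.042, -0.0, -0.002]
contact_force: [-1.2, 8.0, 4.6]
width: 0.0197
```

```bash
python3 -m pendant '{"delta_pos":[[-0.006,0.07,0],[-0.006,0.07,0.1],[-0.006,0.07,0.25],[-0.006,0.07,0.4],[-0.006,0.07,0.55],[-0.006,0.07,0.7],[-0.006,0.07,0.79],[-0.006,0.07,0.79],[-0.006,0.07,0.79]],"yaw":[0,0,0,0,0,0,0,0,0],"hand":[-0.7,-0.7,-0.7,-0.7,-0.7,-0.7,-0.7,-0.7,-0.7]}'
```

```text
time: 7.7
ee_pos: [0.5217, -0.0572, 0.2614]
orientation: [0.999, 0.041, -0.0, 0.0]
contact_force: [0.6, 0.2, -2.6]
width: 0.0195
```

```bash
python3 -m pendant '{"delta_pos":[[0.013,-0.15,0],[0.03,-0.35,0],[0.047,-0.55,0],[0.064,-0.75,0],[0.08,-0.95,0],[0.1,-1.15,0],[0.115,-1.35,0],[0.123,-1.45,0],[0.123,-1.45,0]],"yaw":[0,0,0,0,0,0,0,0,0],"hand":[-0.7,-0.7,-0.7,-0.7,-0.7,-0.7,-0.7,-0.7,-0.7]}'
python3 - <<'E'
from plant import manip
import cv2,numpy as np
s=manip.get_state(); print(s["ee_pos"],s["orientation"],s["contact_force"])
w=manip.snapshot("wrist"); np.savez("pics/w2.npz",ee=s["ee_pos"],q=s["orientation"],**w)
cv2.imwrite("pics/w2.png",w["image"][:,:,::-1])
E
```

```text
time: 8.6
ee_pos: [0.5268, -0.1158, 0.2614]
orientation: [0.999, 0.041, -0.0, 0.0]
contact_force: [0.6, -0.9, -3.4]
width: 0.0195
[ 0.5267616  -0.11575165  0.26135546] [ 9.99163661e-01  4.08896374e-02 -4.58674570e-05  1.19641064e-04] [ 0.57366061 -0.88184133 -3.43156474]
```

View pics/w2.png

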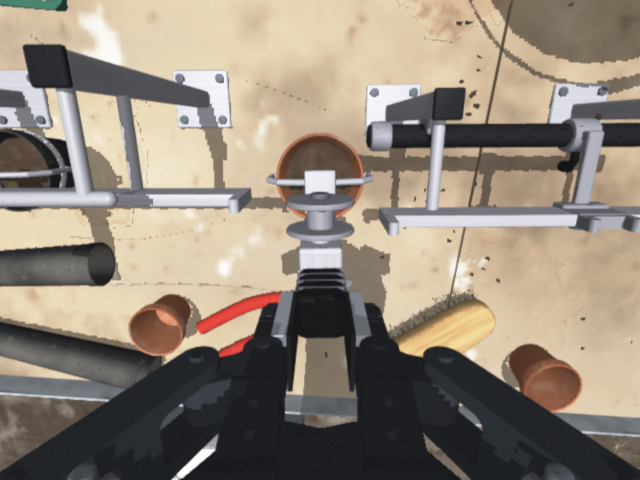

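The carrier hangs upright in the gap. The storage stop is at about (238,203), the drip stop at about (391,226) and the lips near (592,222) and (632,222). I'll enlarge the band to fix the lateral offset.

```bash
python3 - <<'E'
import cv2,numpy as np
a=cv2.imread("pics/w2.png")
t=cv2.resize(a[175:245,200:400],None,fx=4,fy=4,interpolation=cv2.INTER_CUBIC)
b=cv2.resize(a[185:245,440:640],None,fx=4,fy=4,interpolation=cv2.INTER_CUBIC)
cv2.imwrite("pics/w2c.png",np.vstack([t,b]))
E
```

```text
(no output)
```

View pics/w2c.png

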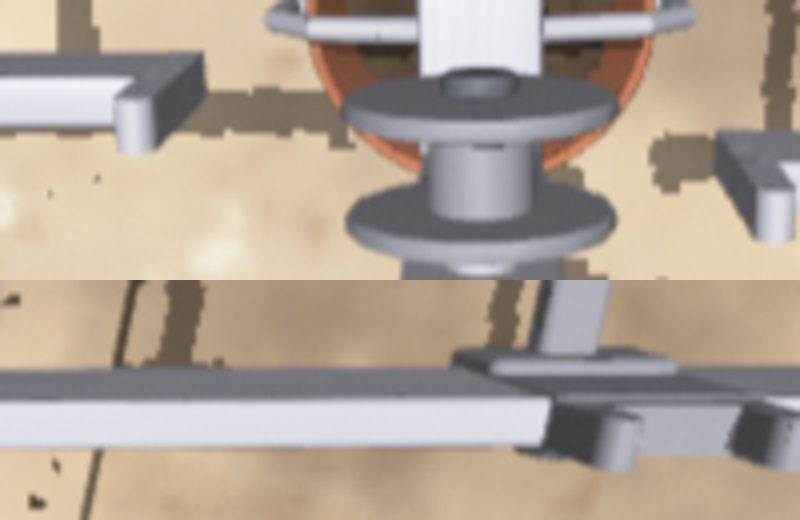

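```bash
python3 - <<'E'
from h import *
ee=np.load("pics/w2.npz")["ee"]
P=dict(ss=wray("w2",234,205.75,.203),ds=wray("w2",394.25,228,.203),lip1=wray("w2",595,225.75,.199),
 e1=wray("w2",440,226.75,.185),e2=wray("w2",575,226.75,.185),r1=wray("w2",440,215,.185),r2=wray("w2",575,214.5,.185),s1=wray("w2",200,207.5,.185),s1r=wray("w2",200,194.3,.185))
for k,v in P.items(): print(k,v.round(4))
for a,b in(("e1","e2"),("r1","r2"),("ds","lip1")):
    d=P[a]-P[b]; print(a,b,np.degrees(np.arctan2(-d[0],d[1])))
# wheel in image: rear flange centre etc
n=np.array([.9964,.0846,0]); print("wheel",ee+.033*n)
E
```

```text
ss [ 0.5545 -0.0634  0.203 ]
ds [ 0.549  -0.1568  0.203 ]
lip1 [ 0.5592 -0.2763  0.199 ]
e1 [ 0.5475 -0.1897  0.185 ]
e2 [ 0.5546 -0.2749  0.185 ]
r1 [ 0.5551 -0.1883  0.185 ]
r2 [ 0.5624 -0.2726  0.185 ]
s1 [ 0.5475 -0.0383  0.185 ]
s1r [ 0.5558 -0.0384  0.185 ]
e1 e2 4.729699093209298
r1 r2 4.9477404780972725
ds lip1 4.861802102156048
wheel [ 0.5596428  -0.11295985  0.26135546]
```

```bash
python3 - <<'E'
from h import *
n=np.array([.9964,.0846,0]); d=np.array([-.0846,.9964,0])
ss=wray("w2",234,205.75,.203); z=.2235
ds=wray("w2",394.25,228,.203); c1=(wray("w2",440,226.75,.185)+wray("w2",440,215,.185))/2
for nm,v in(("front inner face",228),("rear outer face",200.5),("rear rim front edge ~",205)):
    p=wray("w2",320,v,z); print(nm,p,"n rel drip stop",(p-ds)@n,"rel bar",(p-c1)@n,"d rel",(p-ds)@d)
E
```

```text
front inner face [ 0.55108663 -0.11313458  0.2235    ] n rel drip stop 0.005777118304370942 rel bar 0.0061965285982587106 d rel 0.04328393771721412
rear outer face [ 0.56569533 -0.11193321  0.2235    ] n rel drip stop 0.020434869028803652 rel bar 0.02085427932269142 d rel 0.04324508183322231
rear rim front edge ~ [ 0.56335019 -0.11212607  0.2235    ] n rel drip stop 0.018081858526267213 rel bar 0.018501268820154983 d rel 0.043251319372994756
```

```bash
python3 -m pendant '{"delta_pos":[[-0.1,-0.01,0],[-0.2,-0.02,0],[-0.316,-0.027,0],[-0.303,-0.18,0],[-0.282,-0.43,0],[-0.257,-0.73,0],[-0.231,-1.03,0],[-0.206,-1.33,0],[-0.18,-1.63,0],[-0.155,-1.93,0]],"yaw":[0,0,0,0,0,0,0,0,0,0],"hand":[-0.7,-0.7,-0.7,-0.7,-0.7,-0.7,-0.7,-0.7,-0.7,-0.7]}'
python3 -m pendant '{"delta_pos":[[0.02,-0.25,0],[0.035,-0.41,0],[0.035,-0.41,0],[0.035,-0.41,-0.12],[0.035,-0.41,-0.24],[0.035,-0.41,-0.34],[0.035,-0.41,-0.4],[0.035,-0.41,-0.4]],"yaw":[0,0,0,0,0,0,0,0],"hand":[-0.7,-0.7,-0.7,-0.7,-0.7,-0.7,-0.7,-0.7]}'
python3 - <<'E'
from plant import manip
import cv2,numpy as np
s=manip.get_state(); print(s["ee_pos"],s["orientation"],s["contact_force"])
w=manip.snapshot("wrist"); np.savez("pics/w3.npz",ee=s["ee_pos"],q=s["orientation"],**w)
cv2.imwrite("pics/w3.png",cv2.resize(w["image"][120:270,200:500,::-1],None,fx=2.6,fy=2.6,interpolation=cv2.INTER_CUBIC))
E
```

```text
time: 9.65
ee_pos: [0.5206, -0.1933, 0.2613]
orientation: [0.999, 0.041, -0.0, 0.0]
contact_force: [-0.2, 0.5, -2.8]
width: 0.0195
time: 10.45
ee_pos: [0.5217, -0.2081, 0.2449]
orientation: [0.999, 0.042, -0.0, -0.0]
contact_force: [-0.0, -1.3, -2.8]
width: 0.0193
[ 0.52170405 -0.20809787  0.24487773] [ 9.99125215e-01  4.18157075e-02 -4.61537966e-04 -1.95506980e-04] [-0.04848672 -1.30504063 -2.81969266]
```

View pics/w3.png

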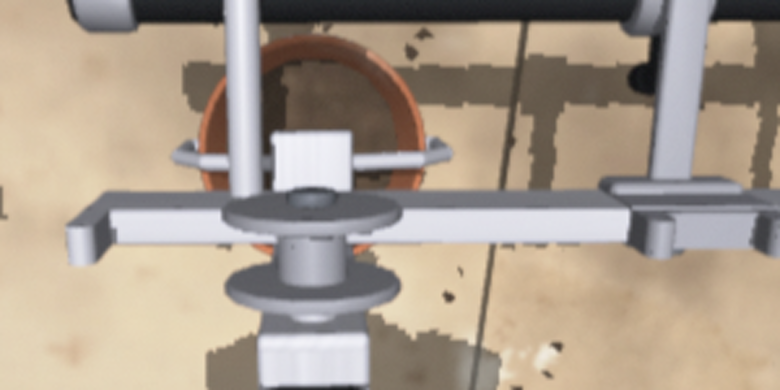

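The picture shows the wheel over the bar, with the rear flange centre near crop (312,207) and the front flange near (312,285). Next I'll check the lateral fit numerically.

```bash
python3 - <<'E'
from h import *
n=np.array([.9964,.0846,0]); d=np.array([-.0846,.9964,0])
f=lambda x,y,z:wray("w3",200+x/2.6,120+y/2.6,z)
fr=f(500,243,.185);re=f(500,206.5,.185);c=(fr+re)/2;print("bar",c,(re-fr)@n)
ds=f(82,247,.203);print("stop n",(ds-c)@n)
for nm,y in(("front inner",283),("rear outer",206)):
    p=f(312,y,.2069); print(nm,(p-c)@n,(p-ds)@d)
lip=f(658,235,.199); print("lip1 along from stop",(lip-ds)@d,(lip-c)@n)
ee=np.load("pics/w3.npz")["ee"]; print("nominal wheel n",(ee+.033*n-c)@n)
E
```

```text
bar [ 0.5562578 -0.2463903  0.185    ] 0.008257124920673917
stop n -0.0007037030421865818
front inner -0.007252131802199581 -0.0470051732096563
rear outer 0.008539155541756513 -0.04701777496466917
lip1 along from stop -0.1188848440373485 0.0008765919289841745
nominal wheel n 0.001809194205348892
```

```bash
python3 -m pendant '{"delta_pos":[[0,0,-0.07],[0,0,-0.14],[0,0,-0.21],[0,0,-0.25],[0,0,-0.25]],"yaw":[0,0,0,0,0],"hand":[-0.7,-0.7,-0.7,-0.7,-0.7]}'
python3 -m pendant '{"delta_pos":[[0,0,-0.04],[0,0,-0.08],[0,0,-0.11],[0,0,-0.11]],"yaw":[0,0,0,0],"hand":[-0.7,-0.7,-0.7,-0.7]}'
```

```text
time: 11.0
ee_pos: [0.5218, -0.2084, 0.2351]
orientation: [0.999, 0.042, -0.0, -0.0]
contact_force: [-1.3, 0.3, -3.8]
width: 0.0197
time: 11.4
ee_pos: [0.5219, -0.2085, 0.231]
orientation: [0.999, 0.042, -0.0, 0.0]
contact_force: [0.2, 0.1, -2.9]
width: 0.0199
```

```bash
python3 -m pendant '{"delta_pos":[[0,0,-0.025],[0,0,-0.04],[0,0,-0.04]],"yaw":[0,0,0],"hand":[-0.7,-0.7,-0.7]}'
```

```text
time: 11.7
ee_pos: [0.5218, -0.2086, 0.2305]
orientation: [0.999, 0.041, -0.0, 0.0]
contact_force: [-3.8, -0.5, 4.0]
width: 0.0198
```

```bash
python3 -m pendant '{"delta_pos":[[0.007,-0.08,0.01],[0.02,-0.24,0.01],[0.034,-0.4,0.01],[0.048,-0.56,0.01],[0.061,-0.72,0.01],[0.075,-0.88,0.01],[0.088,-1.04,0.01],[0.1,-1.16,0.01],[0.106,-1.24,0.01],[0.106,-1.24,0.01]],"yaw":[0,0,0,0,0,0,0,0,0,0],"hand":[-0.7,-0.7,-0.7,-0.7,-0.7,-0.7,-0.7,-0.7,-0.7,-0.7]}'
python3 -m pendant '{"delta_pos":[[0.002,-0.025,0],[0.004,-0.05,0],[0.006,-0.075,0],[0.009,-0.1,0],[0.009,-0.1,0]],"yaw":[0,0,0,0,0],"hand":[-0.7,-0.7,-0.7,-0.7,-0.7]}'
```

```text
time: 12.7
ee_pos: [0.5267, -0.2554, 0.2302]
orientation: [0.999, 0.042, 0.0, -0.002]
contact_force: [-1.9, 7.3, 5.3]
width: 0.0194
time: 13.2
ee_pos: [0.5271, -0.2589, 0.2302]
orientation: [0.999, 0.043, -0.0, -0.002]
contact_force: [-3.2, 6.3, 6.0]
width: 0.0197
```

```bash
python3 -m pendant '{"delta_pos":[[0,0,0.012],[0.002,-0.025,0.012],[0.004,-0.05,0.012],[0.006,-0.075,0.012],[0.009,-0.1,0.012],[0.009,-0.1,0.012]],"yaw":[0,0,0,0,0,0],"hand":[-0.7,-0.7,-0.7,-0.7,-0.7,-0.7]}'
python3 -m pendant '{"delta_pos":[[0.002,-0.025,0],[0.004,-0.05,0],[0.004,-0.05,0]],"yaw":[0,0,0],"hand":[-0.7,-0.7,-0.7]}'
```

```text
time: 13.8
ee_pos: [0.5272, -0.2668, 0.2303]
orientation: [0.999, 0.041, 0.0, 0.0]
contact_force: [1.0, 0.8, -0.1]
width: 0.0201
time: 14.1
ee_pos: [0.5271, -0.2684, 0.2303]
orientation: [0.999, 0.041, 0.0, 0.0]
contact_force: [0.3, 2.1, 0.7]
width: 0.0196
```

```bash
python3 -m pendant '{"delta_pos":[[0.002,-0.025,0],[0.004,-0.05,0],[0.004,-0.05,0]],"yaw":[0,0,0],"hand":[-0.7,-0.7,-0.7]}'
python3 -m pendant '{"delta_pos":[[0.002,-0.025,0],[0.004,-0.05,0],[0.004,-0.05,0]],"yaw":[0,0,0],"hand":[-0.7,-0.7,-0.7]}'
```

```text
time: 14.4
ee_pos: [0.5272, -0.2702, 0.2303]
orientation: [0.999, 0.041, -0.0, 0.0]
contact_force: [-0.1, 3.3, 1.4]
width: 0.0194
time: 14.7
ee_pos: [0.5274, -0.2719, 0.2303]
orientation: [0.999, 0.042, -0.0, -0.0]
contact_force: [-0.8, 3.8, 1.2]
width: 0.0197
```

```bash
python3 -m pendant '{"delta_pos":[[0.002,-0.025,0],[0.004,-0.05,0],[0.004,-0.05,0]],"yaw":[0,0,0],"hand":[-0.7,-0.7,-0.7]}'
python3 -m pendant '{"delta_pos":[[0.002,-0.025,0],[0.004,-0.05,0],[0.004,-0.05,0]],"yaw":[0,0,0],"hand":[-0.7,-0.7,-0.7]}'
```

```text
time: 15.0
ee_pos: [0.5274, -0.2724, 0.2303]
orientation: [0.999, 0.042, -0.001, -0.001]
contact_force: [-2.4, 5.6, 3.0]
width: 0.0198
time: 15.3
ee_pos: [0.5274, -0.2729, 0.2303]
orientation: [0.999, 0.043, -0.001, -0.002]
contact_force: [-2.4, 8.1, 4.9]
width: 0.0198
```

Lip contact was felt at TCP y ≈ -0.272, which agrees with the camera estimate of -0.270. I'll back off a little, lift 18 mm, move over the lip and lower into the pocket.

```bash
python3 -m pendant '{"delta_pos":[[-0.01,0.12,0],[-0.01,0.12,0.1],[-0.01,0.12,0.22],[-0.01,0.12,0.34],[-0.01,0.12,0.43],[-0.01,0.12,0.475],[-0.01,0.12,0.475],[-0.01,0.12,0.475]],"yaw":[0,0,0,0,0,0,0,0],"hand":[-0.7,-0.7,-0.7,-0.7,-0.7,-0.7,-0.7,-0.7]}'
python3 -m pendant '{"delta_pos":[[0.004,-0.08,0],[0.012,-0.18,0],[0.02,-0.28,0],[0.028,-0.38,0],[0.034,-0.48,0],[0.038,-0.55,0],[0.038,-0.592,0],[0.038,-0.592,0],[0.038,-0.592,0]],"yaw":[0,0,0,0,0,0,0,0,0],"hand":[-0.7,-0.7,-0.7,-0.7,-0.7,-0.7,-0.7,-0.7,-0.7]}'
```

```text
time: 16.1
ee_pos: [0.5272, -0.2714, 0.2492]
orientation: [0.999, 0.042, -0.0, 0.0]
contact_force: [0.7, 0.0, -2.9]
width: 0.0196
time: 17.0
ee_pos: [0.5289, -0.2947, 0.2493]
orientation: [0.999, 0.042, 0.0, -0.0]
contact_force: [-0.2, -0.2, -3.5]
width: 0.0195
```

```bash
python3 -m pendant '{"delta_pos":[[0,0,-0.06],[0,0,-0.12],[0,0,-0.18],[0,0,-0.24],[0,0,-0.29],[0,0,-0.29]],"yaw":[0,0,0,0,0,0],"hand":[-0.7,-0.7,-0.7,-0.7,-0.7,-0.7]}'
python3 -m pendant '{"delta_pos":[[0,0,-0.025],[0,0,-0.05],[0,0,-0.05]],"yaw":[0,0,0],"hand":[-0.7,-0.7,-0.7]}'
python3 -m pendant '{"delta_pos":[[0,0,-0.012],[0,0,-0.025],[0,0,-0.025]],"yaw":[0,0,0],"hand":[-0.7,-0.7,-0.7]}'
```

```text
time: 17.6
ee_pos: [0.5287, -0.2948, 0.2373]
orientation: [0.999, 0.042, -0.0, -0.0]
contact_force: [0.8, 0.1, -4.1]
width: 0.0199
time: 17.9
ee_pos: [0.5289, -0.295, 0.2359]
orientation: [0.999, 0.042, 0.0, 0.0]
contact_force: [-0.0, 1.0, -2.5]
width: 0.0197
time: 18.2
ee_pos: [0.5288, -0.2951, 0.2355]
orientation: [0.999, 0.041, 0.0, 0.0]
contact_force: [-4.2, -0.0, 2.6]
width: 0.0199
```

```bash
python3 -m pendant '{"delta_pos":[[0,0,0],[0,0,0],[0,0,0],[0,0,0],[0,0,0],[0,0,0],[0,0,0],[0,0,0]],"yaw":[0,0,0,0,0,0,0,0],"hand":[-0.4,-0.3,-0.2,-0.1,0.1,0.2,0.3,0.3]}'
python3 -m pendant '{"delta_pos":[[0,0,0.2],[0,0,0.5],[0,0,0.9],[0,0,1.4],[0,0,2],[0,0,2.6],[0,0,3.2],[0,0,3.2],[0,0,3.2]],"yaw":[0,0,0,0,0,0,0,0,0],"hand":[0.3,0.3,0.3,0.3,0.3,0.3,0.3,0.3,0.3]}'
python3 - <<'E'
from plant import manip
import cv2,numpy as np
s=manip.get_state(); print(s["ee_pos"],s["orientation"],s["contact_force"])
w=manip.snapshot("wrist"); np.savez("pics/w4.npz",ee=s["ee_pos"],q=s["orientation"],**w)
cv2.imwrite("pics/w4.png",w["image"][:,:,::-1])
t=manip.snapshot("scene");cv2.imwrite("pics/scene4.png",cv2.resize(t["image"][150:370,180:500,::-1],None,fx=2.4,fy=2.4,interpolation=cv2.INTER_CUBIC))
E
```

```text
time: 19.0
ee_pos: [0.5289, -0.2949, 0.2347]
orientation: [0.999, 0.042, 0.0, 0.0]
contact_force: [-0.2, -0.5, -0.2]
width: 0.0556
time: 19.9
ee_pos: [0.529, -0.2949, 0.3638]
orientation: [0.999, 0.042, 0.001, 0.001]
contact_force: [0.4, -0.1, -0.6]
width: 0.0557
[ 0.52903671 -0.29488342  0.36380717] [9.99133434e-01 4.16104442e-02 8.17056609e-04 5.33184815e-04] [ 0.37468696 -0.07907662 -0.62848209]
```

View pics/w4.png

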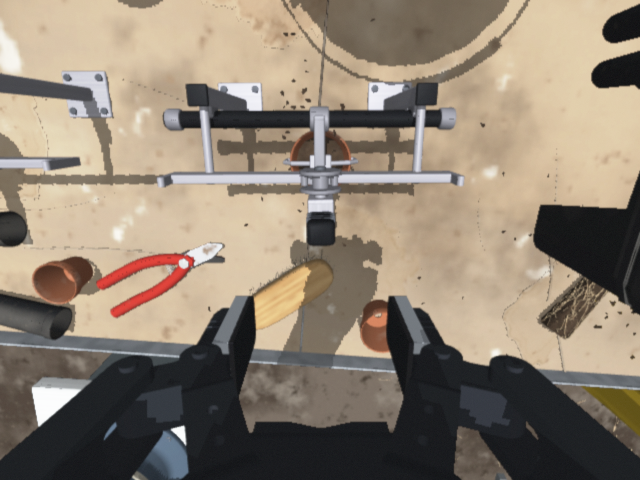

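View pics/scene4.png

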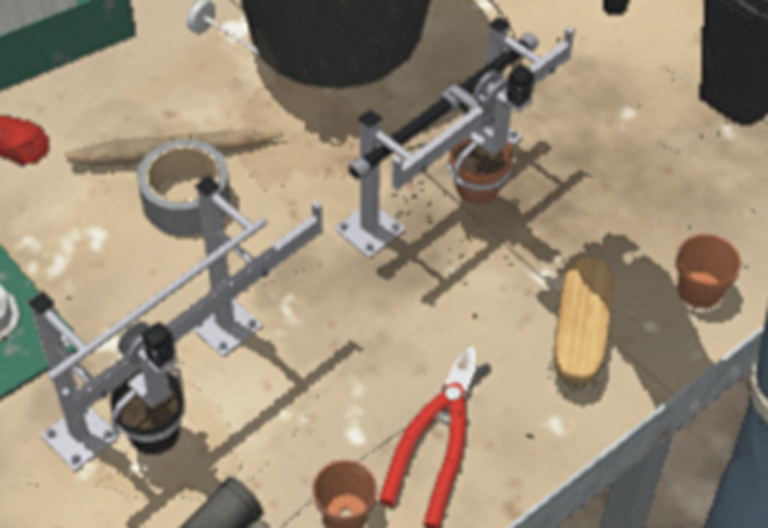

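The wrist view shows the grip top at about (320,232) and the wheel at the station at about (319,180). The scene view shows the pot hanging upright, with the second carrier, brush and tape in place. Handing in.

```bash
python3 - <<'E'
from h import wray
print(wray("w4",320,232,.249))
from plant import manip
print(manip.get_state()["contact_force"]); print(manip.job_done())
E
```

```text
[ 0.52920659 -0.29423332  0.249     ]
[ 0.41893268  0.93950897 -0.73354325]
the job is handed in; nothing more can be done
None
```

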